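# Open the casting flask and eject the plaster cast

## Task

Tip the loose metal cover up off the grey casting flask by its front tongue so that it stands leaning back against the wire rest behind the well. Then press the rubber-padded pedal on the flask's side right down to its stop and let it come back up, so that the plaster cast is left held up, level, on its catches. Do not drop the cover off the flask, and leave the bowl, the brush and the spare cast where they are.

Things in the scene. Friction and masses are not known exactly. Their poses are not given: they have to be found in the camera images.
- flask: Grey painted steel housing fixed to the bench, 150 (x) x 130 (y) x 80 mm high, with an open well in its flat top. Origin: centre of its underside, on the bench; x points from its front (the tongue's side) to its back, y to the pedal's side, z up. Its front faces the robot's right (-y) and its pedal the robot, give or take 0.3 rad.
- well_mouth (a point): Centre of the well's mouth, 84 (x) x 74 (y) mm, in the flask's top, 80 mm above the bench, on the flask's axis. In the well two hinged catches swing up as the cast is pushed past them, then drop and hold it from below.
- rest_foot (a point): Middle of the foot of the wire lid rest, on the flask's top at flask x = 60 mm, z = 80 mm: the front faces of two 8 mm steel rods, at y = +-30 mm, that rise leaning back 15 degrees to z = 190 mm, joined by a cross rod. Two 12 mm high guide cheeks flank the cover's back corners (flask x 38 to 62 mm, inner faces at y = +-59 mm).
- cover: Loose flat aluminium cover, about 0.2 kg: plate 130 (x) x 110 (y) x 5 mm. Origin: centre of the plate's underside; x towards its back edge (x = +65 mm), z out of its upper face. It lies free over the well, its back edge about 5 mm short of the rest. Lift the tongue and it turns about its back edge; past upright it falls back on the rest, its origin then about 145 mm above the bench.
- cover_tongue (a point): Middle of the underside of the front edge of the cover's tongue: x = -100 mm, y = 0, z = 0 of the cover, 165 mm from its back edge; 80 mm above the bench while shut. The tongue is 44 mm wide, 5 mm thick, and sticks out 35 mm beyond the flask's front face, with free space beneath it down to the bench.
- pedal (a joint): Pedal angle in rad: 0 = up, 0.36 = at its stop. The hinge runs along the flask's x axis at flask y = 65, z = 55 mm; the pad end swings down. A spring brings it back: about 4 N on the pad starts it, about 11 N holds it at the stop. It raises an ejector plate under the cast by 0.1 m per rad; the catches have engaged by 0.3 rad.
- pedal_pad (a point): Centre of the top of the pedal's black rubber pad, 50 (flask x) x 44 (flask y) mm, 80 mm out from the hinge, 60 mm above the bench when up; it goes down about 28 mm to the stop. Nothing is in the way above or below.
- cast: White plaster cast of a dental arch, about 0.13 kg, loose in the well: slab 80 x 70 x 10 mm with a horseshoe of teeth, 40 mm high in all. Origin: centre of the slab's underside, 34 mm above the bench at the start (its top 6 mm below the cover), 52 mm when resting on the catches, 70 mm with the pedal at its stop. With the cover shut it would strike the cover.
- bowl: Black rubber mixing bowl, 96 mm across, 60 mm high, on the bench on the flask's side away from the pedal. Origin: centre of its foot. Leave alone.
- brush: Brush lying on the bench behind the pedal, roughly along the flask's y axis. Leave alone.
- spare_cast: Small round white spare cast, 60 mm across and 34 mm high, on the bench behind the flask. Origin: centre of its underside. Leave alone.
There are look-alikes about, which are no part of the job. Of the things like the cover, leave any that is orange or red; of the rest the larger one is meant.

How it is judged:
By the outcome, as a careful person would: the job done as asked, in the order asked, and still so for the second after the job is handed in, with the robot touching nothing.
It also fails if it takes over 64 s, if anything falls off the work surface, if the arm or the gripper's body presses on something with over 40 N, if the wrist force passes 120 N, or if a joint passes its speed limit or range.

## Robot

A 6-joint arm with a two-finger parallel gripper is mounted at the origin on the work surface. World frame = base frame: x ahead of the robot, y to its left, z up, the work surface at z = 0. Lengths are in mm, angles in degrees, forces in N, time in s.
With the tool pointing down it reaches from about 300 to 850 mm from the base axis. Payload 4.2 kg.
Tool frame: the origin (TCP) lies on the centre line of the jaws, within the pads' length; the fingertips stand 14 mm ahead of it and the grasp point (between the pads) lies 5 mm behind it; z points along the fingers, y is the line along which they close (so a half turn about z gives the same grasp; the last joint's range is limited). The gripper opens to 91 mm and grips with 3 to 60 N. Pads are 32 mm wide; open, the fingers measure 118 mm over their backs; the gripper's body (76 mm by 178 mm) begins 60 mm behind the grasp point.
Start: joints at [-75.172, 18.312, 89.639, -0, 72.044, -1.146], TCP at [158.244, -552.812, 227.976] pointing down, gripper open.
Joint ranges: [-177.97, 177.97], [-48.28, 115.42], [12.27, 149.76], [-77.06, 257.06], [2.81, 150.46], [-146.56, 146.56]. Speed limits (degrees/s): [147.25, 147.25, 180, 180, 180, 180].

## Interface

Orientations are given as [roll, pitch, yaw] about the fixed x, y, z axes, in that order (R = Rz(yaw) Ry(pitch) Rx(roll)).
In Python, from workcell import env gives the robot as it stands.
- The arm moves only by the tool arm_command, never from a script. Its argument "motion" is a list of rows, each an object with "offset": the shift along the tool's x, y, z in m, a list of three; "spin": the turn about the tool's z in rad. In form: [{"offset": [tx, ty, tz], "spin": spin}, ...]. A call has 1 to 5 rows; each row shifts and turns the commanded pose from where the row before left it, along the tool's axes as they then stand; what a row does not reach is not made up. A row lasts 1/8 s, in which the tool goes at most 62.5 mm and 10.7 degrees, less where a joint would pass 70% of its speed; a pose out of reach is approached as far as the arm can. A call with a gripper value outside its range is refused whole. "jaw" is the finger opening in m, from 0 to 0.0912, set as the call begins (left out, the last holds). The fingers move at their own pace and stop on an object; "newtons" is the grip in N (left out, the last holds). Time passes only in rows, so rows that do not move let the fingers close. It gives the time, the measured TCP pose, the force, the opening and the grip force at its end, in the units of the state.
- env.state(): the state, without advancing time (a new reading comes with each control period).
- env.grab_frame(name): name is "side" or "top" or "wrist"; returns (picture, depth): 400x640x3 uint8, blue, green, red; 400x640 float32, mm along the optical axis (not along the pixel's ray), 0 where there is no reading.
- env.camera_model(name): a dict with "fx", "fy", "cx", "cy" (pixels), "k1" (the pictures are not rectified: a ray, as slopes to the right and down, at radius r is drawn at 1 + k1 r^2 times it, then the intrinsics apply), "eye" and "rotation" of the camera in the world; the wrist camera has in their place "hand_eye" (4x4, takes a point from camera to tool coordinates, whose origin is the TCP and whose axes are the flange's). Camera axes: x right, y down, z forward; pixel columns grow to the right and rows downward; lengths in mm; the calibration is good to about 2 mm. A picture is of the moment at which its call begins: read the wrist's pose just before it. camera_model takes no time and is no camera call.
- env.job_done(): hands the job in; it is judged then, once.
Trained networks look in the newest picture that a camera, given by its name, has taken for a name from the list of things; names that differ only in an ending like _2 or _b are one class to them, and where a whole thing is asked for, a point or a joint stands for the part that bears it (a point fixed in the world has none). Each returns a list of dicts, best first, with "score" (0 to 1); they miss things now and then, are a little off and sometimes report something else, mostly with a low value. They report only what shows in the picture. A call takes as long as a camera call. They do not tell look-alikes from the thing itself.
- env.boxes_of(camera, target): "bbox" ([left, top, right, bottom] in pixels, round what is visible of it).
- env.pinpoint(camera, target): "location" ([column, row] in pixels: a listed point, or the origin of a listed thing).
The state is a dict: "time_s": time; "qpos": joint angles; "qvel": joint speeds; "effort": joint torques, N m; "ee_pos": TCP position; "ee_rot": TCP orientation; "force": force on the tool from outside, world axes, zero at the start; "torque": the same for the moment, N m; "gripper_width": finger opening in mm; "gripper_force": force on a finger pad.
Only numpy, scipy, OpenCV 4.12 (cv2) and the standard library are available. Lean on these libraries where they do the work, as an engineer would, in place of code of your own. Each camera call takes 0.05 s, during which the arm holds its last target. There are 200 camera calls.

## Working session

There is one attempt and no reset: what is moved stays moved. The work goes in short steps, Python scripts to look and compute and a tool call to move; the robot and the scene stay as the last step left them, time stands still between calls to the robot, and variables do not carry over. Pictures are saved under pics/ and viewed, at most 10 in all, crops included, and the job is handed in when it is done.

Besides the shell and the picture viewer there is one more tool, called after ">>>" as name([rows], argument=value, ...), one row to a line, values as JSON. arm_command: Moves the arm, as the interface text tells. Its arguments: {"type":"object","properties":{"motion":{"type":"array"},"jaw":{"type":"number"},"newtons":{"type":"number"}},"required":["motion"]}

```bash
mkdir -p pics; cat > h.py <<'E'
import numpy as np, cv2
from workcell import env
from scipy.spatial.transform import Rotation as R
def cam(n):
    m=env.camera_model(n)
    if n=="wrist":
        s=env.state(); T=np.eye(4); T[:3,:3]=R.from_euler('xyz',s['ee_rot'],degrees=True).as_matrix(); T[:3,3]=s['ee_pos']
        E=T@np.array(m['hand_eye']); return m,E[:3,3],E[:3,:3]
    return m,np.array(m['eye']),np.array(m['rotation'])
def ray(m,u,v):
    K=np.array([[m['fx'],0,m['cx']],[0,m['fy'],m['cy']],[0,0,1]])
    p=cv2.undistortPoints(np.array([[[u,v]]],float),K,np.array([m['k1'],0,0,0,0]))[0,0]
    return np.array([p[0],p[1],1])
def at_z(n,u,v,z,c=None):
    m,e,Q=c or cam(n); d=Q@ray(m,u,v); return e+d*(z-e[2])/d[2]
def at_d(n,u,v,dep,c=None):
    m,e,Q=c or cam(n); return e+Q@ray(m,u,v)*dep
E
python3 - <<'E'
from h import *
np.set_printoptions(precision=1,suppress=True)
s=env.state();print(s)
for n in ("top","side"):
    im,d=env.grab_frame(n);cv2.imwrite(f"pics/{n}0.png",im);c=cam(n);print(n,c[1],c[2].tolist())
    for t in ("cover","cover_tongue","pedal_pad","well_mouth","rest_foot","flask"):
        for r in env.pinpoint(n,t)[:3]:
            u,v=r['location'];dd=d[int(round(v)),int(round(u))] if 0<=v<400 and 0<=u<640 else 0
            z={"cover":85,"pedal_pad":60,"flask":0}.get(t,80)
            print(t,round(r['score'],2),np.array([u,v]),at_d(n,u,v,dd,c),"z:",at_z(n,u,v,z,c))
E
```

```text
{'time_s': 0.0, 'qpos': array([-75.2,  18.4,  89.7,  -0. ,  72. ,  -1.1]), 'qvel': array([-0.1, -0.1,  0. ,  0. ,  0. , -0. ]), 'effort': array([  0. , -41.2, -23.2,   0.1,   0. ,  -0. ]), 'ee_pos': array([ 158.1, -552.3,  227.1]), 'ee_rot': array([-179.9,   -0. ,   16. ]), 'force': array([ 0.6, -1.4,  0.3]), 'torque': array([0. , 0. , 0.1]), 'gripper_force': 0.0, 'gripper_width': 91.18934582349426}
top [ 384.3  229.7 1032.7] [-168.6290892632295, 0.18721461999421582, -88.62406344238202]Traceback (most recent call last):
  File "<stdin>", line 10, in <module>
  File "h.py", line 15, in at_z
    m,e,Q=c or cam(n); d=Q@ray(m,u,v); return e+d*(z-e[2])/d[2]
                                                           ~^^^
IndexError: invalid index to scalar variable.
```

```bash
sed -i "s/return m,np.array(m\['eye'\]),np.array(m\['rotation'\])/return m,np.array(m['eye']),R.from_euler('xyz',m['rotation'],degrees=True).as_matrix()/" h.py
python3 - <<'E'
from h import *
np.set_printoptions(precision=1,suppress=True)
for n in ("top","side"):
    im,d=env.grab_frame(n);cv2.imwrite(f"pics/{n}0.png",im);c=cam(n);print(n,c[1],c[0]['fx'])
    for t in ("cover","cover_tongue","pedal_pad","well_mouth","rest_foot","flask","brush","bowl"):
        for r in env.pinpoint(n,t)[:3]:
            u,v=r['location'];dd=d[int(round(v)),int(round(u))] if 0<=v<400 and 0<=u<640 else 0
            z={"cover":85,"pedal_pad":60,"flask":0,"brush":5,"bowl":0}.get(t,80)
            print(t,round(r['score'],2),np.array([u,v]),at_d(n,u,v,dd,c),"z:",at_z(n,u,v,z,c))
E
```

```text
top [ 384.3  229.7 1032.7] 377.09760144501246
cover 0.94 [195.3 219.3] [553.5 583.4   9.3] z: [541.  557.3  85. ]
cover 0.81 [370.4 215.5] [561.7 109.2  83.9] z: [561.5 109.3  85. ]
cover 0.79 [437.8 194.1] [641.9 -90.4   5.4] z: [621.9 -65.6  85. ]
cover_tongue 0.66 [411.4 223.7] [556.7 -15.1   1.1] z: [543.5   3.7  80. ]
cover_tongue 0.65 [171.7 189.9] [637.4 660.8   2.6] z: [618.4 628.4  80. ]
cover_tongue 0.58 [424.3 218.2] [573.  -51.4   1.1] z: [558.6 -29.9  80. ]
pedal_pad 0.9 [352.2 265.9] [434.1 152.7  58.7] z: [434.1 152.9  60. ]
rest_foot 0.68 [342.3 205.3] [587.4 181.2  80.3] z: [587.5 181.2  80. ]
brush 0.63 [301.9 263.9] [438.4 283.9  16.8] z: [439.  284.5   5. ]
bowl 0.72 [361.4 159.8] [737.7 124.4   4.9] z: [739.4 123.9   0. ]
side [ 431.9 -560.8  615. ] 382.1854564668746
cover 0.96 [239.4 178.4] [357.8 522.9   3.1] z: [367.7 377.9  85. ]
cover 0.93 [300.  165.5] [559.7 583.1   5.4] z: [543.  433.8  85. ]
cover 0.83 [380.5 329.3] [ 638.7 -101.9    1.6] z: [ 610.6 -164.3   85. ]
cover_tongue 0.97 [342.4 313. ] [573.6 -51.3   0.3] z: [ 555.2 -117.4   80. ]
cover_tongue 0.89 [205.3 188.3] [254.2 482.6  -1.9] z: [277.8 344.   80. ]
cover_tongue 0.79 [316.5 153.7] [631. 679.  -1.] z: [604.8 515.9  80. ]
pedal_pad 0.97 [266.1 232.9] [431.1 156.7  59.3] z: [431.1 155.8  60. ]
rest_foot 0.85 [327.1 218.8] [575.8 158.1  86.1] z: [577.4 166.4  80. ]
flask 0.84 [326.8 253.7] [553.9  36.7  85.1] z: [573.5 132.7   0. ]
flask 0.27 [323.7 265. ] [549.9  45.5  45.7] z: [559.4  94.3   0. ]
brush 0.48 [334.9 219.4] [594.1 155.4  84.7] z: [618.4 262.9   5. ]
bowl 0.85 [388.1 252.5] [708.1  81.9  32.3] z: [723.4 117.5   0. ]
```

View pics/top0.png

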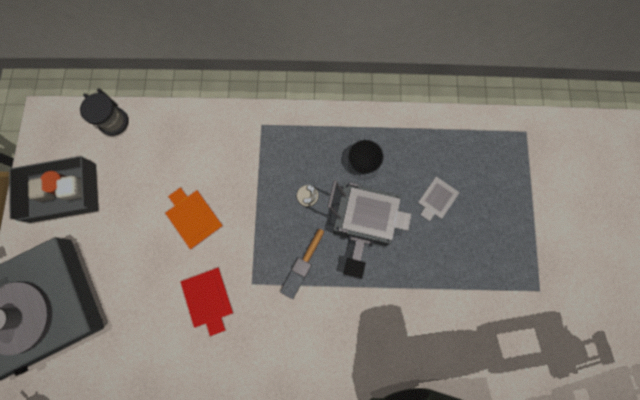

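View pics/side0.png

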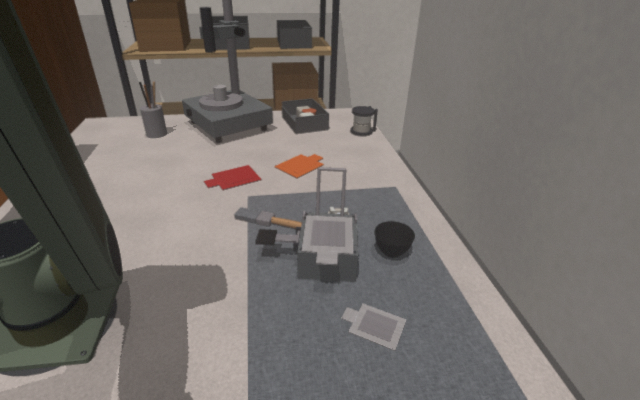

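Top picture: the flask with the wanted cover is at about (370,215), its tongue at (405,220), and the black pedal pad at (353,268). The smaller grey look-alike lies on the bench at (438,197), with orange and red ones at (195,218) and (207,300). The side picture agrees, with the tongue at (328,265) and the rest at (331,190). I'll fit the flask pose from the depth data.

```bash
cat >> h.py <<'E'
def cloud(n,d,c=None):
    m,e,Q=c or cam(n)
    K=np.array([[m['fx'],0,m['cx']],[0,m['fy'],m['cy']],[0,0,1]])
    v,u=np.mgrid[:400,:640]; p=np.stack([u.ravel(),v.ravel()],1).astype(float)[:,None]
    x=cv2.undistortPoints(p,K,np.array([m['k1'],0,0,0,0]))[:,0]
    P=np.c_[x,np.ones(len(x))]*d.ravel()[:,None]
    return (e+P@Q.T).reshape(400,640,3)
def plan(pos,yaw,n):
    s=env.state(); p=np.array(s['ee_pos']); y=s['ee_rot'][2]; out=[]
    dp=(np.array(pos)-p)/n; dy=-np.radians((yaw-y))/n
    Rm=R.from_euler('xyz',[180,0,y],degrees=True)
    for i in range(n):
        o=np.round(Rm.inv().apply(np.array(pos)-p if i==n-1 else dp)/1000,3)
        sp=round(dy,3); out.append({"offset":o.tolist(),"spin":sp})
        p=p+Rm.apply(o*1000); Rm=Rm*R.from_euler('z',sp)
    return out
E
python3 - <<'E'
from h import *
np.set_printoptions(precision=1,suppress=True)
for n in ("top","side"):
    im,d=env.grab_frame(n); P=cloud(n,d); 
    M=(P[...,2]>72)&(P[...,2]<95)&(P[...,0]>440)&(P[...,0]<690)&(P[...,1]>-40)&(P[...,1]<230)&(d>0)
    q=P[M]; print(n,len(q),cv2.minAreaRect(q[:,:2].astype(np.float32)),np.median(q[:,2]))
    # wide part vs tongue
    for y in range(-20,220,10):
        k=q[(q[:,1]>=y)&(q[:,1]<y+10)]
        if len(k)>2: print(y,len(k),k[:,0].min(),k[:,0].max(),np.median(k[:,2]))
    M=(P[...,2]>45)&(P[...,2]<68)&(P[...,0]>380)&(P[...,0]<480)&(P[...,1]>90)&(P[...,1]<230)&(im.max(2)<60)
    print("pad",M.sum(),P[M].mean(0),cv2.minAreaRect(P[M][:,:2].astype(np.float32)))
print(plan([540,-60,300],95,11))
E
```

```text
top 3142 ((565.52197265625, 100.16264343261719), (185.72518920898438, 132.62969970703125), 78.06156921386719) 84.95914227327694
0 7 554.7869202830861 567.796860184244 85.38583391877603
10 64 526.1223058990687 570.1337802411508 85.03168654423638
20 69 528.42036527791 572.531299782565 85.45367320987191
30 100 528.9842009109318 618.1147964007257 84.94042688170134
40 136 528.026071472083 621.2071745656858 84.75525698754103
50 181 492.5599003685878 623.8181792792312 85.17016452516725
60 204 492.76794629585004 625.6449493637729 85.13642478782543
70 198 494.9141920346521 628.2174368952931 85.02005565543192
80 195 497.3365488038239 630.2331870691602 85.4473730715248
90 193 499.64956175982616 632.9378884912062 85.32040284109462
100 194 500.1173938672481 635.1203833129346 85.27240361154617
110 201 502.4283758889478 635.6186416462778 85.45542724141046
120 201 502.29796489971915 638.0174775054876 85.58579099873327
130 202 507.0725756576479 640.5073423184136 85.17546502306652
140 206 508.7747444934129 642.1174150455103 85.51579161436746
150 205 510.99557226835816 644.2599350720876 85.242885621632
[... 1912 characters left out ...]
fset': [0.046, -0.034, -0.007], 'spin': np.float64(-0.125)}, {'offset': [0.05, -0.028, -0.007], 'spin': np.float64(-0.125)}, {'offset': [0.053, -0.021, -0.007], 'spin': np.float64(-0.125)}, {'offset': [0.055, -0.014, -0.007], 'spin': np.float64(-0.125)}, {'offset': [0.056, -0.008, -0.007], 'spin': np.float64(-0.125)}, {'offset': [0.057, -0.0, -0.007], 'spin': np.float64(-0.125)}, {'offset': [0.056, 0.007, -0.007], 'spin': np.float64(-0.125)}, {'offset': [0.055, 0.014, -0.007], 'spin': np.float64(-0.125)}, {'offset': [0.053, 0.02, -0.007], 'spin': np.float64(-0.125)}, {'offset': [0.05, 0.027, -0.007], 'spin': np.float64(-0.125)}, {'offset': [0.045, 0.031, -0.002], 'spin': np.float64(-0.125)}]
```

```bash
python3 -c "
from h import *
for r in plan([551,24,200],78,13): print(r['offset'],float(r['spin']))"
```

```text
[0.041, -0.034, 0.002] -0.083
[0.044, -0.031, 0.002] -0.083
[0.046, -0.027, 0.002] -0.083
[0.048, -0.023, 0.002] -0.083
[0.05, -0.019, 0.002] -0.083
[0.052, -0.015, 0.002] -0.083
[0.053, -0.01, 0.002] -0.083
[0.053, -0.006, 0.002] -0.083
[0.054, -0.002, 0.002] -0.083
[0.054, 0.003, 0.002] -0.083
[0.053, 0.007, 0.002] -0.083
[0.052, 0.012, 0.002] -0.083
[0.052, 0.016, 0.004] -0.083
```

>>> arm_command([
  {"offset": [0.041, -0.034, 0.002], "spin": -0.083},
  {"offset": [0.044, -0.031, 0.002], "spin": -0.083},
  {"offset": [0.046, -0.027, 0.002], "spin": -0.083},
  {"offset": [0.048, -0.023, 0.002], "spin": -0.083},
  {"offset": [0.05, -0.019, 0.002], "spin": -0.083},
])

```text
time_s: 1.72
ee_pos: [309.1, -330.5, 218.1]
ee_rot: [179.9, -0.0, 39.9]
force: [0.6, 0.1, -0.7]
gripper_width: 91.4
gripper_force: 0.0
```

>>> arm_command([
  {"offset": [0.052, -0.015, 0.002], "spin": -0.083},
  {"offset": [0.053, -0.01, 0.002], "spin": -0.083},
  {"offset": [0.053, -0.006, 0.002], "spin": -0.083},
  {"offset": [0.054, -0.002, 0.002], "spin": -0.083},
  {"offset": [0.054, 0.003, 0.002], "spin": -0.083},
])

```text
time_s: 2.35
ee_pos: [461.1, -107.6, 208.2]
ee_rot: [179.9, 0.0, 63.7]
force: [0.2, -0.3, -0.5]
gripper_width: 91.3
gripper_force: 0.0
```

>>> arm_command([
  {"offset": [0.053, 0.007, 0.002], "spin": -0.083},
  {"offset": [0.052, 0.012, 0.002], "spin": -0.083},
  {"offset": [0.052, 0.016, 0.004], "spin": -0.083},
  {"offset": [0, 0, 0], "spin": 0},
  {"offset": [0, 0, 0], "spin": 0},
])

```text
time_s: 2.98
ee_pos: [550.5, 23.9, 199.7]
ee_rot: [-180.0, 0.0, 77.8]
force: [-0.4, -0.4, -0.0]
gripper_width: 91.5
gripper_force: 0.0
```

```bash
python3 - <<'E'
from h import *
np.set_printoptions(precision=1,suppress=True)
s=env.state();print(s['time_s'],s['ee_pos'],s['ee_rot'])
c=cam("wrist");im,d=env.grab_frame("wrist");cv2.imwrite("pics/w1.png",im);P=cloud("wrist",d,c)
for t in ("cover","cover_tongue","rest_foot"):
    for r in env.pinpoint("wrist",t)[:2]: print(t,r['score'],np.array(r['location']),at_z("wrist",*r['location'],85,c))
M=(P[...,2]>75)&(P[...,2]<95)&(P[...,1]>-30)&(P[...,1]<45)&(P[...,0]>490)&(P[...,0]<610)&(d>0)
q=P[M]; print(len(q))
for y in range(-10,45,6):
    k=q[(q[:,1]>=y)&(q[:,1]<y+6)]
    if len(k)>2: print(y,len(k),k[:,0].min(),k[:,0].max(),np.median(k[:,2]))
print(plan([551,24,77.5],78,5))
E
```

```text
2.975 [550.5  23.9 199.7] [-180.     0.    77.8]
cover 0.75 [315.2  98.4] [568.1 108.5  85. ]
cover 0.7 [406.4 259.5] [620.3 -47.4  85. ]
cover_tongue 0.64 [349.9 235.2] [573.8 -12.8  85. ]
cover_tongue 0.6 [315.  216.1] [546.9  11.5  85. ]
rest_foot 0.91 [316.   4.] [583.  174.2  85. ]
2461
2 31 556.0285256451793 567.8640258379891 84.62562816627701
8 223 526.5294867591142 568.9300607831765 84.73743849806692
14 326 524.8134869951434 570.1548778430333 84.82400339458229
20 341 526.2291949521299 571.1967372365407 84.69207297167321
26 345 527.6332758485232 572.569895699048 84.77596814319986
32 460 528.9679067542729 609.9065401373186 84.76038436841472
38 630 529.7662488185814 609.975404900238 84.84643574040751
44 105 531.0993989088001 608.7706388446334 84.70542668387384
[{'offset': [0.0, 0.0, 0.025], 'spin': np.float64(-0.001)}, {'offset': [0.0, 0.0, 0.025], 'spin': np.float64(-0.001)}, {'offset': [0.0, 0.0, 0.025], 'spin': np.float64(-0.001)}, {'offset': [0.0, 0.0, 0.025], 'spin': np.float64(-0.001)}, {'offset': [0.001, 0.0, 0.023], 'spin': np.float64(-0.001)}]
```

View pics/w1.png

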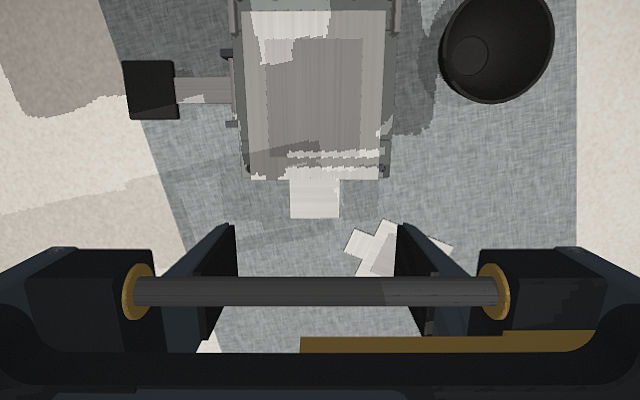

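The wrist view shows the tongue at (315,200), centred between the open fingers, and the bench look-alike at (395,250). I'll descend and grip the tongue's sides lightly, so that it can pivot in the pads.

>>> arm_command([
  {"offset": [0, 0, 0.03], "spin": 0},
  {"offset": [0, 0, 0.03], "spin": 0},
  {"offset": [0, 0, 0.03], "spin": 0},
  {"offset": [0, 0, 0.022], "spin": 0},
  {"offset": [0, 0, 0.01], "spin": 0},
])

```text
time_s: 3.8
ee_pos: [550.1, 23.3, 77.1]
ee_rot: [-179.9, 0.0, 77.7]
force: [0.1, 0.4, 0.4]
gripper_width: 90.9
gripper_force: 0.0
```

>>> arm_command([
  {"offset": [0, 0, 0], "spin": 0},
  {"offset": [0, 0, 0], "spin": 0},
  {"offset": [0, 0, 0], "spin": 0},
  {"offset": [0, 0, 0], "spin": 0},
  {"offset": [0, 0, 0], "spin": 0},
], jaw=0.0, newtons=5)

```text
time_s: 4.42
ee_pos: [550.9, 24.1, 78.2]
ee_rot: [-180.0, 0.0, 77.8]
force: [-0.4, 1.4, 1.1]
gripper_width: 44.2
gripper_force: 4.0
```

>>> arm_command([
  {"offset": [0.001, 0, -0.013], "spin": 0},
  {"offset": [0.002, 0, -0.013], "spin": 0},
  {"offset": [0.003, 0, -0.013], "spin": 0},
  {"offset": [0.004, 0, -0.012], "spin": 0},
  {"offset": [0.005, 0, -0.012], "spin": 0},
])

```text
time_s: 5.05
ee_pos: [554.3, 39.0, 141.9]
ee_rot: [180.0, -0.0, 77.8]
force: [0.5, 0.2, -1.5]
gripper_width: 43.9
gripper_force: 5.0
```

```bash
python3 - <<'E'
from h import *
np.set_printoptions(precision=1,suppress=True)
im,d=env.grab_frame("side");P=cloud("side",d)
o=np.array([570.3,116.8]);a=np.radians(78.05);ex=np.array([np.cos(a),np.sin(a)]);ey=np.array([-ex[1],ex[0]])
F=np.dstack([(P[...,:2]-o)@ex,(P[...,:2]-o)@ey,P[...,2]])
M=(abs(F[...,1])<50)&(F[...,0]>-100)&(F[...,0]<62)&(F[...,2]>70)
q=F[M]
for x in range(-90,60,15):
    k=q[(q[:,0]>=x)&(q[:,0]<x+15)]
    if len(k): print(x,len(k),np.percentile(k[:,2],[20,50,80]))
cv2.imwrite("pics/s2.png",cv2.resize(im[120:320,200:460],None,fx=3,fy=3)[:600,:780])
E
```

```text
-90 250 [149.1 306.  360.7]
-75 588 [ 77.7  80.1 237.1]
-60 355 [ 78.9  80.3 240.5]
-45 212 [ 79.  128.7 504.9]
-30 133 [ 72.8  79.5 121.4]
-15 121 [ 73.6  79.3 114.9]
0 74 [ 78.3  92.9 108.1]
15 37 [ 99.4 101.8 103.2]
30 36 [91.9 95.2 96.6]
45 27 [85.4 86.9 88.3]
```

View pics/s2.png

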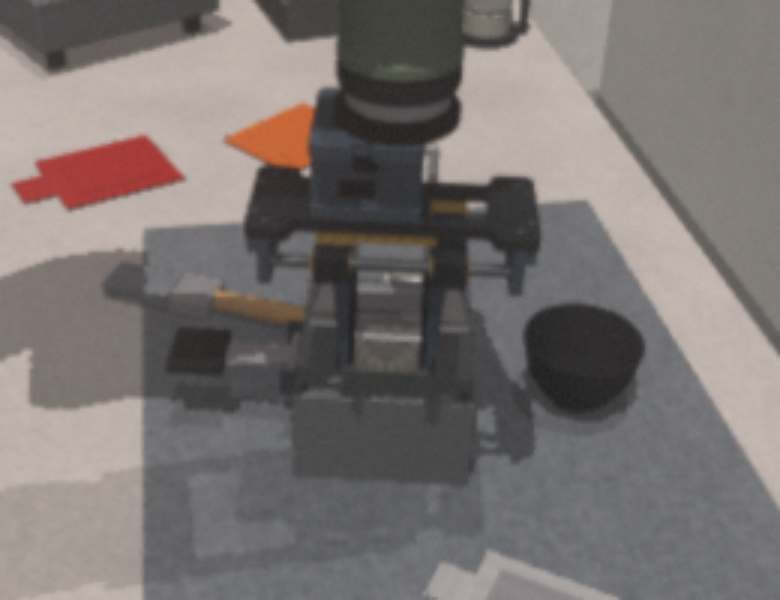

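The cover is tilting correctly about its back edge: the slope is about 25 degrees, and it is held between the fingers at (390,290). I'll carry on along the arc.

>>> arm_command([
  {"offset": [0.006, 0, -0.012], "spin": 0},
  {"offset": [0.007, 0, -0.011], "spin": 0},
  {"offset": [0.009, 0, -0.01], "spin": 0},
  {"offset": [0.009, 0, -0.009], "spin": 0},
  {"offset": [0.009, 0, -0.009], "spin": 0},
])

```text
time_s: 5.72
ee_pos: [562.7, 78.2, 192.5]
ee_rot: [180.0, 0.1, 77.8]
force: [-0.3, -0.9, -2.0]
gripper_width: 44.1
gripper_force: 7.8
```

>>> arm_command([
  {"offset": [0.011, 0, -0.008], "spin": 0},
  {"offset": [0.011, 0, -0.007], "spin": 0},
  {"offset": [0.012, 0, -0.005], "spin": 0},
  {"offset": [0.012, 0, -0.005], "spin": 0},
  {"offset": [0.012, 0, -0.004], "spin": 0},
])

```text
time_s: 6.35
ee_pos: [574.9, 135.4, 220.8]
ee_rot: [-180.0, 0.0, 77.8]
force: [-0.5, -1.2, -2.9]
gripper_width: 43.7
gripper_force: 8.3
```

```bash
cat > v.py <<'E'
from h import *
import sys
np.set_printoptions(precision=1,suppress=True)
s=env.state();print(s['time_s'],s['ee_pos'],s['force'],s['gripper_width'])
im,d=env.grab_frame("side");P=cloud("side",d)
o=np.array([570.3,116.8]);a=np.radians(78.05);ex=np.array([np.cos(a),np.sin(a)]);ey=np.array([-ex[1],ex[0]])
F=np.dstack([(P[...,:2]-o)@ex,(P[...,:2]-o)@ey,P[...,2]])
M=(abs(F[...,1])<50)&(F[...,0]>-30)&(F[...,0]<120)
q=F[M]
for z in range(40,260,10):
    k=q[(q[:,2]>=z)&(q[:,2]<z+10)]
    if len(k): print(z,len(k),np.percentile(k[:,0],[20,50,80]),k[:,1].min(),k[:,1].max())
cv2.imwrite(f"pics/{sys.argv[1]}.png",cv2.resize(im[120:320,200:460],None,fx=3,fy=3)[:600,:780])
E
python3 v.py s3
```

```text
6.35 [574.9 135.4 220.8] [-0.5 -1.2 -2.9] 43.70850456290453
40 145 [23.5 36.3 43.2] -36.90090712384317 35.984426018761624
50 147 [-2.9 18.5 43.4] -38.19045947780108 35.99302698461325
60 216 [-15.6  27.1  43.2] -38.162099476686784 36.041294350272366
70 571 [-7.5 30.7 49.2] -49.19829205743144 49.801208386315835
80 183 [36.2 57.8 59.4] -49.10897343688015 49.750716148596375
90 126 [56.  56.9 57.9] -48.362537074196354 49.82554037028426
100 126 [54.1 55.1 56.1] -49.86873982998595 49.49294441756114
110 143 [52.3 53.4 54.3] -49.295466130441795 49.552601655138204
120 129 [50.5 51.7 52.8] -48.55389723299591 49.4495548664237
130 140 [48.6 49.6 50.7] -49.96844745797796 49.48697636092682
140 145 [46.7 47.7 48.8] -49.46885089819026 49.3144365588327
150 144 [44.5 45.6 46.5] -48.946132317318614 49.29534909589134
160 145 [43.1 44.2 45. ] -49.91541292755776 49.14229686455584
170 152 [41.4 42.3 43.2] -49.68814351477467 49.0855824441976
180 145 [39.6 40.5 41.6] -48.95038961344386 48.872946376055616
190 128 [37.4 38.5 39.7] -49.844316591282755 48.92544117955269
200 147 [35.  36.5 38.3] -49.601688713352864 48.99446486416683
210 112 [ 2.8 33.8 35.4] -33.290519767294136 29.49609765724585
220 124 [ 2.3 32.  33.5] -33.03458783237056 29.656106461775227
230 126 [ 1.9 30.2 31.6] -34.55710590004793 29.913298936690776
240 96 [ 1.7 18.7 31. ] -35.637801233560964 31.999391972099954
250 59 [0.5 2.1 3.4] -36.93453723409664 32.28674145165264
```

>>> arm_command([
  {"offset": [0.01, 0, -0.002], "spin": 0},
  {"offset": [0.01, 0, -0.001], "spin": 0},
  {"offset": [0.01, 0, 0], "spin": 0},
])

```text
time_s: 6.78
ee_pos: [581.7, 165.0, 224.4]
ee_rot: [179.9, -0.1, 77.8]
force: [-0.4, 0.4, 0.7]
gripper_width: 25.2
gripper_force: 0.0
```

```bash
python3 v.py s4
```

```text
6.775 [581.7 165.  224.4] [-0.4  0.4  0.7] 25.18092815323926
40 145 [22.7 37.  43. ] -36.78685571352964 33.74790228207715
50 134 [-3.8 17.8 43.1] -38.20561241718704 36.00942142657922
60 229 [-13.9  25.8  43. ] -38.121582826665595 35.929518285496094
70 568 [-7.1 33.4 48.9] -49.077279664719875 49.74128192957379
80 213 [36.6 58.6 60.5] -48.989666150189294 49.81443837734512
90 151 [59.  60.1 61.5] -48.35506611378524 49.83653180518564
100 155 [60.4 61.7 62.7] -49.95974778681624 49.963598004659424
110 164 [61.6 62.7 64. ] -49.432858708138546 49.950470743343764
120 154 [62.6 63.9 65.3] -48.775543456520566 48.13661336470799
130 167 [63.7 64.9 66.1] -48.24094467707557 48.350924360547225
140 170 [64.8 66.  67.1] -49.849101192761935 48.49971575282766
150 164 [65.9 67.1 68.3] -49.22714211201103 48.573431425118436
160 173 [67.1 68.3 69.4] -48.61507928984903 48.850374232825835
170 174 [68.4 69.3 70.4] -49.9243250725202 49.0042469989235
180 173 [69.2 70.5 71.7] -49.61848105120802 49.024710823853006
190 147 [70.3 71.6 72.8] -48.88113497457029 49.32612862951034
200 144 [71.8 72.6 74.1] -49.99004618017366 49.45908165317314
210 79 [32.4 72.9 74.5] -24.718179185780524 18.239537277022876
220 92 [32.4 73.  75.2] -24.542968766373864 18.5255408609856
230 94 [32.2 73.3 76.5] -25.87560015006398 18.88244144848186
240 71 [31.8 33.5 76.5] -25.741927089924978 21.230787641525826
250 55 [31.2 32.4 33.5] -27.23248713433908 21.37974668506122
```

View pics/s4.png

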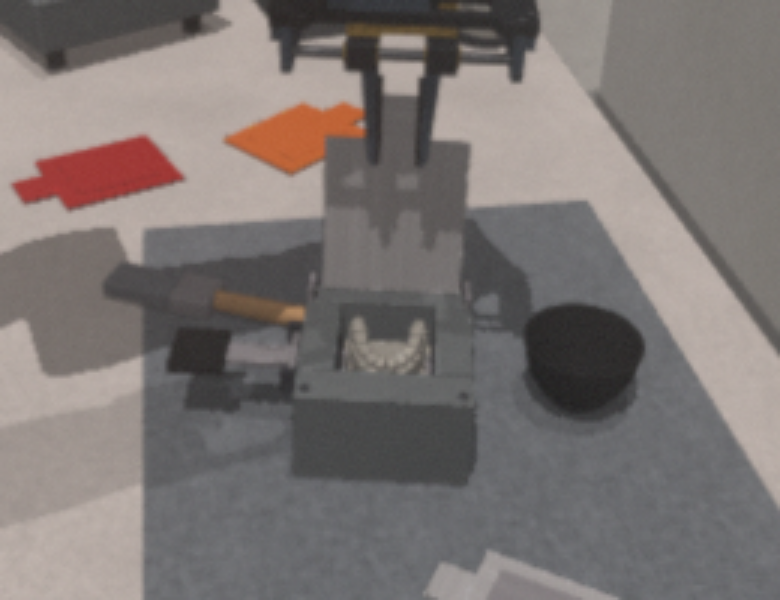

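The cover has passed upright, slipped free of the pads and is on its way back to the rest, with its plate at (397,210). The fingers stand clear in front of it. I'll let it settle, then check.

>>> arm_command([
  {"offset": [0, 0, 0], "spin": 0},
  {"offset": [0, 0, 0], "spin": 0},
  {"offset": [0, 0, 0], "spin": 0},
  {"offset": [0, 0, 0], "spin": 0},
  {"offset": [0, 0, 0], "spin": 0},
])

```text
time_s: 7.45
ee_pos: [581.2, 163.7, 223.9]
ee_rot: [180.0, 0.0, 77.8]
force: [0.3, -1.0, 0.5]
gripper_width: 0.2
gripper_force: 0.0
```

```bash
python3 v.py s5 | sed -n '1p;6,20p'; python3 -c "
from h import *
for r in plan([430,146.5,224],78,4): print(r['offset'],float(r['spin']))"
```

```text
7.45 [581.2 163.7 223.9] [ 0.3 -1.   0.5] 0.18890174292768724
80 231 [42.9 59.  60.7] -48.93343693155311 49.929654009841535
90 168 [61.  62.6 64.1] -48.470724172488794 49.99947879956318
100 170 [63.6 65.2 66.5] -49.81527851482578 47.98908080102435
110 172 [66.4 68.  69.5] -49.51366180815013 48.334677096602746
120 177 [69.  70.6 72. ] -48.885062668293834 48.77423643176495
130 179 [71.9 73.2 74.8] -48.3644215432759 48.86170895944387
140 177 [74.6 75.9 77.4] -49.95699725509615 49.20683095053469
150 182 [77.4 78.6 80.2] -49.41782486292641 49.4085857833918
160 191 [79.9 81.4 83. ] -48.82958773732567 49.60759435177407
170 178 [83.1 84.2 85.5] -49.99132800032355 49.774720955059344
180 147 [85.4 87.  88.2] -49.85328569699131 47.94924998520033
190 145 [87.8 89.3 90.8] -49.08284520925615 48.158530106294144
200 117 [90.4 92.  93.6] -48.615495286187134 48.418534091580625
210 71 [31.3 91.5 94.8] -22.78010529104651 18.999637068745322
220 71 [30.9 33.5 97.7] -24.188761602953463 19.33763857736312
[-0.012, -0.036, -0.0] -0.001
[-0.012, -0.036, -0.0] -0.001
[-0.012, -0.036, -0.0] -0.001
[-0.013, -0.036, -0.0] -0.001
```

The cover leans at 15° on the rest. Next is the pedal, with the fingers now closed.

>>> arm_command([
  {"offset": [-0.049, 0, 0], "spin": 0},
  {"offset": [0, -0.05, 0], "spin": 0},
  {"offset": [0, -0.05, 0], "spin": 0},
  {"offset": [0, -0.044, 0], "spin": 0},
  {"offset": [0, 0, 0.04], "spin": 0},
])

```text
time_s: 8.12
ee_pos: [429.6, 147.3, 186.3]
ee_rot: [179.6, -0.2, 77.9]
force: [1.1, 0.9, -1.0]
gripper_width: 0.4
gripper_force: 0.0
```

>>> arm_command([
  {"offset": [0, 0, 0.05], "spin": 0},
  {"offset": [0, 0, 0.03], "spin": 0},
  {"offset": [0, 0, 0.02], "spin": 0},
  {"offset": [0, 0, 0], "spin": 0},
])

```text
time_s: 8.62
ee_pos: [429.1, 146.1, 82.9]
ee_rot: [-179.8, 0.1, 77.8]
force: [0.3, 0.5, -0.2]
gripper_width: 0.5
gripper_force: 0.0
```

>>> arm_command([
  {"offset": [0, 0, 0.008], "spin": 0},
  {"offset": [0, 0, 0.006], "spin": 0},
  {"offset": [0, 0, 0.006], "spin": 0},
  {"offset": [0, 0, 0.006], "spin": 0},
  {"offset": [0, 0, 0.006], "spin": 0},
])

```text
time_s: 9.25
ee_pos: [432.4, 146.5, 53.6]
ee_rot: [179.7, -0.1, 77.8]
force: [1.4, -4.5, 10.7]
gripper_width: 0.8
gripper_force: 4.9
```

>>> arm_command([
  {"offset": [0, 0, 0.003], "spin": 0},
  {"offset": [0, 0, 0.001], "spin": 0},
  {"offset": [0, 0, 0], "spin": 0},
])

```text
time_s: 9.62
ee_pos: [433.0, 146.4, 50.0]
ee_rot: [179.6, -0.1, 77.9]
force: [1.1, -4.1, 11.3]
gripper_width: 0.3
gripper_force: 4.9
```

>>> arm_command([
  {"offset": [0, 0, 0.002], "spin": 0},
  {"offset": [0, 0, 0.002], "spin": 0},
  {"offset": [0, 0, 0.001], "spin": 0},
  {"offset": [0, 0, 0], "spin": 0},
])

```text
time_s: 10.12
ee_pos: [433.6, 146.4, 47.6]
ee_rot: [179.5, -0.1, 77.9]
force: [-5.2, -6.0, 34.7]
gripper_width: 0.1
gripper_force: 16.8
```

The force jumped to 35 N, so the pedal is at its stop. I'll release it gently.

>>> arm_command([
  {"offset": [0, 0, -0.006], "spin": 0},
  {"offset": [0, 0, -0.006], "spin": 0},
  {"offset": [0, 0, -0.006], "spin": 0},
  {"offset": [0, 0, -0.006], "spin": 0},
  {"offset": [0, 0, -0.008], "spin": 0},
])

```text
time_s: 10.75
ee_pos: [430.7, 146.7, 75.7]
ee_rot: [179.9, -0.1, 77.8]
force: [0.2, 0.4, -0.6]
gripper_width: 0.3
gripper_force: 0.0
```

>>> arm_command([
  {"offset": [0, 0, -0.02], "spin": 0},
  {"offset": [0, 0, -0.04], "spin": 0},
  {"offset": [0, 0, -0.05], "spin": 0},
  {"offset": [-0.05, 0, -0.05], "spin": 0},
  {"offset": [-0.06, 0, 0], "spin": 0},
])

```text
time_s: 11.38
ee_pos: [410.3, 44.0, 232.5]
ee_rot: [179.5, -0.1, 78.0]
force: [1.2, -1.1, -0.4]
gripper_width: 0.5
gripper_force: 0.0
```

>>> arm_command([
  {"offset": [-0.06, 0, 0], "spin": 0},
  {"offset": [-0.06, 0, 0], "spin": 0},
  {"offset": [0, 0, 0], "spin": 0},
  {"offset": [0, 0, 0], "spin": 0},
  {"offset": [0, 0, 0], "spin": 0},
])

```text
time_s: 12.0
ee_pos: [382.9, -71.6, 229.0]
ee_rot: [-180.0, -0.0, 77.9]
force: [0.3, 0.0, 1.1]
gripper_width: 0.4
gripper_force: 0.0
```

```bash
cat >> v.py <<'E'
for n in ("side","top"):
    im,d=env.grab_frame(n);P=cloud(n,d);F=np.dstack([(P[...,:2]-o)@ex,(P[...,:2]-o)@ey,P[...,2]])
    M=(abs(F[...,0])<38)&(abs(F[...,1])<33)&(d>0)
    print(n,"well z pct",np.percentile(F[M][:,2],[5,20,50,80,95,99]))
    for sx in (-1,1):
        for sy in (-1,1):
            k=F[M&(F[...,0]*sx>0)&(F[...,1]*sy>0)][:,2]; print(sx,sy,len(k),np.percentile(k,[50,97]))
    M=(abs(F[...,0])<18)&(abs(F[...,1]-145)<15); print("pad z",np.median(F[M][:,2]))
E
python3 v.py s6 | sed '2,5d'
```

```text
12.0 [382.9 -71.6 229. ] [0.3 0.  1.1] 0.38818639823825096
90 260 [ 4.2 61.3 63.7] -48.366428654174506 49.98628781659715
100 167 [64.2 65.4 67. ] -49.96492186020494 48.0095141727551
110 174 [66.7 68.  69.5] -49.46020144370779 48.1547782256461
120 173 [69.2 70.6 72.3] -48.986450077453554 48.656968206226324
130 170 [72.  73.3 74.6] -48.34768306829384 49.07812320871827
140 183 [74.5 76.  77.5] -49.953343297195985 49.216384477815716
150 185 [77.3 78.8 80.5] -49.35956398667313 49.42573838009517
160 186 [80.  81.5 82.8] -48.68170492148665 49.75590834298866
170 180 [82.8 83.9 85.4] -49.94885907616573 49.84419490900301
180 189 [85.2 86.8 88.4] -49.870022130806404 48.04718756308814
190 189 [87.9 89.5 90.8] -49.13785661398273 48.225311648378714
200 155 [90.6 91.8 93.3] -48.705348558771014 48.450036229005356
210 85 [93.4 94.7 96.7] -22.798071653021694 18.897598148987072
220 86 [96.2 97.2 98.7] -24.22853822082182 19.303933525429937
230 92 [ 99.  100.3 101.7] -24.02091170666118 19.676624054117934
240 1 [100.1 100.1 100.1] -14.409085953118046 -14.409085953118046
side well z pct [60.4 61.9 78.9 89.6 91.6 92.5]
-1 -1 171 [79.  91.2]
-1 1 168 [76.4 92. ]
1 -1 91 [81.  92.3]
1 1 95 [79.6 91.7]
pad z 1.8991650704144263
top well z pct [59.6 61.5 64.1 89.5 93.  94.5]
-1 -1 157 [63.9 93.4]
-1 1 187 [63.4 93.1]
1 -1 190 [64.8 93.4]
1 1 185 [64.4 94.1]
pad z 60.07007491820684
```

View pics/s6.png

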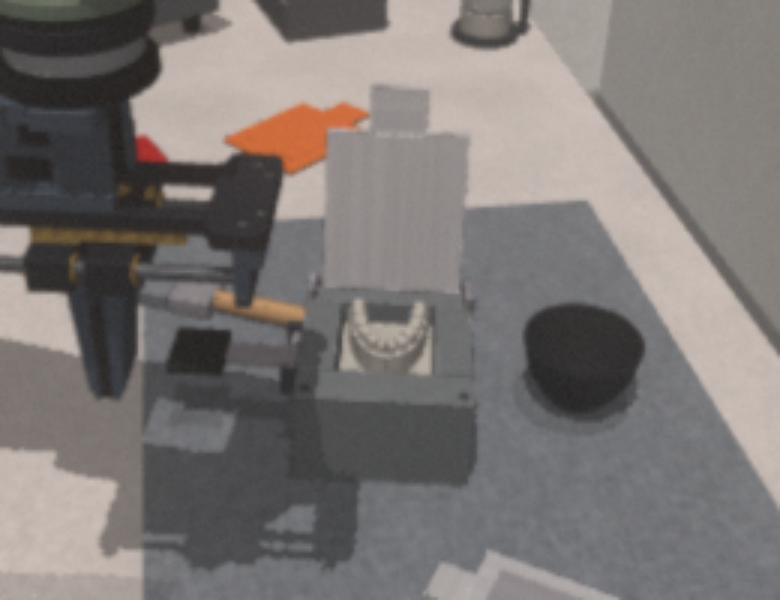

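The cast's top is now at about 92 mm (52 + 40) in all four quadrants, so it is level on its catches; it shows at (388,335). The pad is back up at 60 mm, the cover leans on the rest at (397,200), and the bowl and brush have not moved.

```bash
python3 -c "
from workcell import env
print(env.job_done())"
```

```text
the job is handed in; nothing more can be done
None
```

The job is handed in at about 12 s of the 64 s allowed: the cover leans on the wire rest, the pedal went to its stop and came back up, and the cast sits level on its catches. I saw the bowl and brush unmoved; I did not re-check the spare cast, but the arm never went near it.

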